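# Seat a blank in the holding jig and lock the cam lever

### The arm

A 6-joint arm with a two-finger parallel gripper is mounted at the origin on a cart in front of the work surface, level with it; the furniture and walls round the work are solid. World frame = base frame: x ahead of the robot, y to its left, z up, the work surface at z = 0. Lengths are in mm, angles in rad, forces in N, time in s.
With the tool pointing down it reaches from about 300 to 775 mm from the base axis. Payload 14.6 kg.
Tool frame: the origin (TCP) lies between the finger pads; the fingertips stand manip.tip_reach ahead of it and the grasp point (between the pads) lies 5 mm behind it (manip.tip_reach is the distance from the TCP to the fingertips, in mm); z points along the fingers, y is the line along which they close (so a half turn about z gives the same grasp; the last joint's range is limited). The gripper opens to 94 mm and grips with 3 to 60 N. Pads are 16 mm wide; open, the fingers measure 119 mm over their backs; the gripper's body (75 mm by 177 mm) begins 78 mm behind the grasp point.
Start: joints at [-1.239, 0.3, 1.521, -0, 1.321, -0.067], TCP at [213.564, -506.833, 219.446] pointing down, gripper open.
Joint ranges: [-3.03, 3.03], [-0.79, 2.21], [0.23, 2.52], [-1.04, 4.18], [0, 3.07], [-2.55, 2.55]. Speed limits (rad/s): [2.22, 2.22, 2.57, 3.14, 3.14, 3.14].

### API

Orientations are given as [roll, pitch, yaw] about the fixed x, y, z axes, in that order (R = Rz(yaw) Ry(pitch) Rx(roll)).
In Python, from cell import manip gives the robot as it stands. The module is installed in compiled form; this text tells all that it offers.
- The arm moves only by the shell command python3 -m creep 'ROWS' [FORCE]. ROWS is JSON, a list of rows, each a list of 3 entries, a list of its own where there are three numbers: the opening, from -1 (shut) to 1 (fully open), then the shift along the tool's x, y, z in cm, then the turn about the tool's z in units of 5 degrees (1.0 is 5 degrees). In form: [[grip, [tx, ty, tz], roll], ...]. A call has 1 to 12 rows; each row is the pose to reach, as a shift and turn from the pose commanded when the call began, along the tool's axes at that moment; what a row does not reach only later rows make up. A row lasts 1/10 s, in which the tool goes at most 50 mm and 8.59 degrees, less where a joint would pass 70% of its speed; a pose out of reach is approached as far as the arm can. A call with a gripper value outside its range is refused whole. The fingers move at their own pace and stop on an object; FORCE is the grip in N (left out, the last holds). Time passes only in rows, so rows that repeat a pose let the fingers close. It gives the time, the measured TCP pose, the force, the opening and the grip force at its end, in the units of the state.
- manip.read_state(): the state, without advancing time (a new reading comes with each control period).
- manip.camera(name): name is "scene" or "top"; returns the picture (400x640x3 uint8, red, green, blue); there is no depth.
- manip.camera_params(name): a dict with "fovy" (degrees; the focal length in pixels is half the picture's height over the tangent of half this angle, whatever the lens; pixels are square), "cx", "cy" (the principal point, pixels), "origin" and "attitude" of the camera in the world. Camera axes: x right, y down, z forward; pixel columns grow to the right and rows downward; lengths in mm; the calibration is good to about 2 mm. A picture is of the moment at which its call begins. camera_params takes no time and is no camera call.
- manip.sign_off(): hands the job in; it is judged then, once.
The state is a dict: "clock": time; "joints": joint angles; "qd": joint speeds; "effort": joint torques, N m; "eef_pos": TCP position; "eef_rot": TCP orientation; "wrist_force": force on the tool from outside, world axes, zero at the start; "moment": the same for the moment, N m; "finger_gap": finger opening in mm; "finger_force": force on a finger pad.
Only numpy, scipy, OpenCV 4.12 (cv2) and the standard library are available. Lean on these libraries where they do the work, as an engineer would, in place of code of your own. Each camera call takes 0.05 s, during which the arm holds its last target. There are 200 camera calls.

### The job

Get the wooden blank held for drilling: with a fingertip, push it along the grey jig until its far end sits fully home against the end stop. Then push the red-handled cam lever round clockwise (seen from above) with the finger until the brass cam clamps the blank tight and square against the fence, and move clear. Only push: nothing is to be picked up, and the other things round the jig stay where they are.

Things in the scene. Friction and masses are not known exactly. Their poses are not given: they have to be found in the camera images.
- jig: Jig fixed to the table: grey plate 250 (x) x 170 (y) x 12 mm, origin at the centre of its underside, z up. Aluminium fence along x on its +y side (inner face y = +55 mm, 230 long) and end stop across its +x end (face x = +95 mm, y = -30 to +45), both 24 mm tall above the plate. With the blank home and clamped the blank's origin is at x = +35, y = +20 mm here, axes parallel.
- blank: Loose light-wood blank 120 (x) x 70 (y) x 20 mm, 0.09 to 0.18 kg, two pencilled crosses on top; lies flat on the jig's plate (12 mm above the table) between fence and cam. Origin at the centre of its underside; its x axis points to the end stop. It starts 20 to 55 mm short of the stop and 1 to 5 mm off the fence.
- stop_face (a point): The point on the end stop's face (x = +95, y = +20, z = 22 mm in the jig's frame) that the middle of the blank's +x end should touch.
- cam_pivot (a point): The upright axis of the cam lever, on the plate's top face (x = +35, y = -39 mm in the jig's frame).
- lever_grip (a point): Middle of the lever's red handle, 95 mm from the pivot axis and 48 mm above the table. The handle is 54 mm long, 21 mm thick, points straight out from the pivot and spans 67 to 121 mm from the axis; only the plate and the table are below it. About 10 N of push here at the end of the swing clamps the blank tight.
- cam_lever (a joint): Lever angle, rad, growing clockwise seen from above; 0: handle at -55 degrees in the jig's frame (away and outward), cam clear of the blank; travel ends at 2.3. Starts at 0 to 0.4, stays where it is left (turning takes 1 to 2 N at the handle). The cam meets a blank lying on the fence at about 1.85, the handle then pointing back along the jig, and stiffens quickly from there.
- cam (a point): Brass eccentric disc, 40 mm across and 15 mm tall, under the lever's hub and turning with it; its centre is 6 mm off the pivot. This point is the centre of the disc, at mid height. It wedges the blank against the fence and drags it toward the end stop.
- bottle_e: Bystander: amber bottle with a pale cap, 27 x 27 x 67 mm, standing on the table at the lever's side of the jig. Origin at the centre of its underside.
- brush: Bystander: wooden bristle brush, 52 x 150 x 46 mm, lying behind the fence. Origin at the centre of its underside.
- mix_cup: Bystander: white mixing cup, 57 mm across, 48 mm tall, beyond the end stop. Origin at the centre of its underside.
- marker: Bystander: green and white marker pen, 135 mm long, 17 mm thick, lying near the fence's open end. Origin at the centre of its underside.
Things that resemble listed ones, but are neither listed nor needed, are in the scene too. There is more than one size of the blank; the one meant has the size given above.

How it is judged:
By the outcome, as a careful person would: the job done as asked, in the order asked, and still so for the second after the job is handed in, with the robot touching nothing.
It also fails if it takes over 61 s, if anything falls off the work surface, if the arm or the gripper's body presses on something with over 40 N, if the wrist force passes 120 N, or if a joint passes its speed limit or range.

## Working session

There is one attempt and no reset: what is moved stays moved. The work goes in short steps, Python scripts to look and compute and a shell command to move; the robot and the scene stay as the last step left them, time stands still between calls to the robot, and variables do not carry over. Pictures are saved under pics/ and viewed, at most 10 in all, crops included, and the job is handed in when it is done.

```bash
mkdir -p pics; python3 - <<'E'
from cell import manip
import cv2
print(manip.tip_reach, manip.read_state())
for n in ("scene","top"):
    print(n, manip.camera_params(n))
    cv2.imwrite(f"pics/{n}0.png", manip.camera(n)[:,:,::-1])
E
```

```text
14.0 {'clock': 0.0, 'joints': array([-1.23860093e+00,  3.00464531e-01,  1.52158091e+00,  6.65957598e-06,
        1.32073261e+00, -6.66236568e-02]), 'qd': array([-0.00050213, -0.00091329, -0.00071159, -0.00063034,  0.00142114,
       -0.00100625]), 'effort': array([ 9.93416070e-04, -5.31802905e+01, -3.52731979e+01,  7.09346356e-02,
        2.43740890e-02, -1.27939261e-04]), 'eef_pos': array([ 213.48513658, -506.59995676,  218.89000731]), 'eef_rot': array([-3.14041031e+00, -8.53536349e-05,  3.98817347e-01]), 'wrist_force': array([ 0.1398304 ,  0.27652377, -0.3553278 ]), 'moment': array([ 0.05324523, -0.03188712, -0.01172198]), 'finger_force': 0.0, 'finger_gap': 94.08456213071358}
scene {'fovy': 42.280085070766575, 'cx': 316.3796752998056, 'cy': 200.00621967497176, 'origin': array([-194.33162475,  599.94171264,  593.46655798]), 'attitude': array([-2.08907818,  0.00588748, -2.19548294])}
top {'fovy': 50.50818633243854, 'cx': 319.10231577267666, 'cy': 208.09256465252383, 'origin': array([455.26915648,  39.71420713, 916.50459251]), 'attitude': array([-2.98377713, -0.02029894, -1.59766528])}
```

View pics/scene0.png

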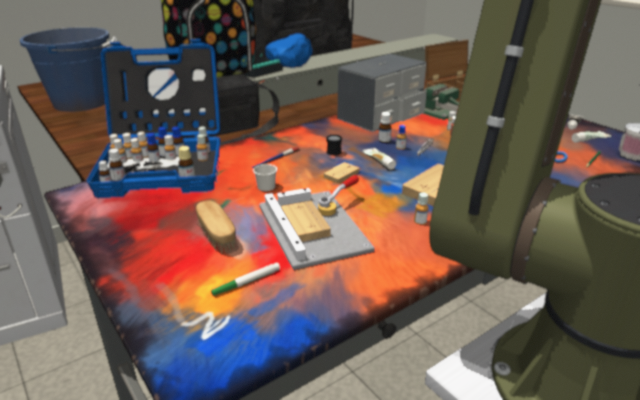

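View pics/top0.png

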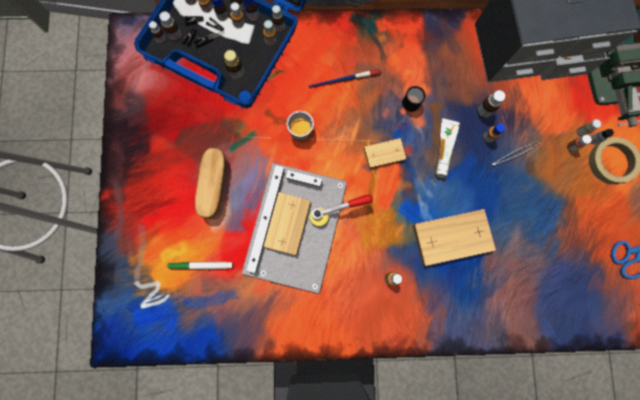

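The scene view shows the jig at about (315,225), with the cup at (265,178), brush (215,225), marker (245,280) and bottle (422,208). In the top view the jig is at (295,230), the blank at (287,222), the pivot at (320,215), the handle at (355,203) and the bottle at (394,280). I'll zoom in on both to get measurements.

```bash
python3 - <<'E'
import cv2
a=cv2.imread("pics/top0.png")[155:305,235:410]; cv2.imwrite("pics/topc.png",cv2.resize(a,None,fx=4,fy=4,interpolation=cv2.INTER_CUBIC))
a=cv2.imread("pics/scene0.png")[165:275,250:390]; cv2.imwrite("pics/scenec.png",cv2.resize(a,None,fx=5,fy=5,interpolation=cv2.INTER_CUBIC))
E
```

```text
(no output)
```

View pics/topc.png

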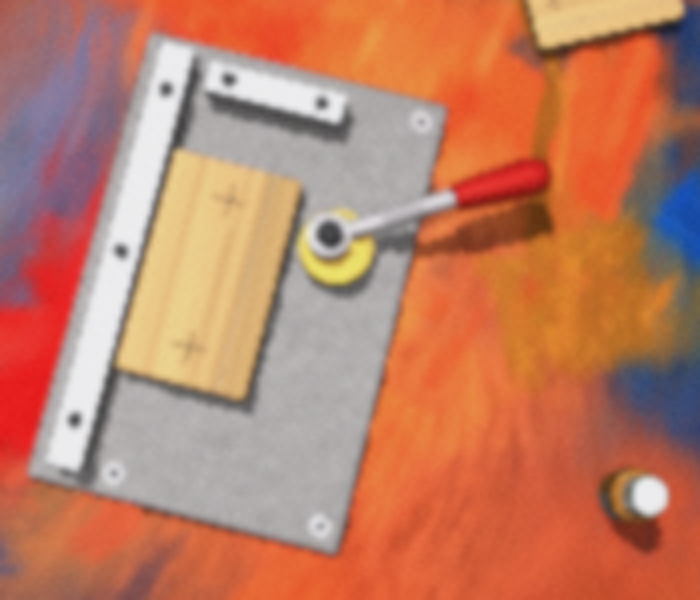

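View pics/scenec.png

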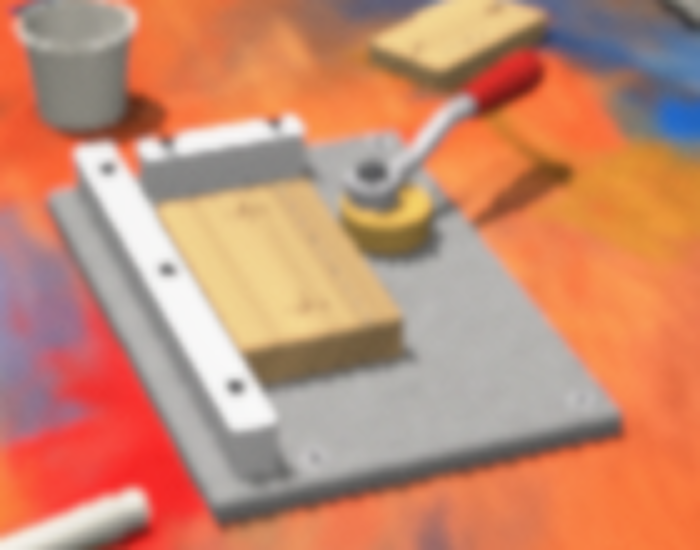

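In the top crop, the plate's top corners are (155,35), (446,106), (337,553) and (32,473). The blank's are (175,150), (302,184), (245,400) and (117,368), the hub is (330,234) and the handle runs (456,197)–(548,174). The scene crop shows the same corners, with the plate at (50,195), (395,135), (620,418) and (220,508).

```bash
cat > h.py <<'E'
import numpy as np
from scipy.spatial.transform import Rotation as Ro
from cell import manip
def ray(n,p):
    c=manip.camera_params(n); f=200/np.tan(np.radians(c["fovy"]/2))
    d=np.array([(p[0]-c["cx"])/f,(p[1]-c["cy"])/f,1])
    d=Ro.from_euler("xyz",c["attitude"]).as_matrix()@d
    return np.array(c["origin"]),d/np.linalg.norm(d)
def onz(n,p,z):
    o,d=ray(n,p); return o+d*(z-o[2])/d[2]
def tri(pt,ps):
    o1,d1=ray("top",pt); o2,d2=ray("scene",ps)
    s=np.linalg.lstsq(np.c_[d1,-d2],o2-o1,rcond=None)[0]
    a,b=o1+s[0]*d1,o2+s[1]*d2
    return (a+b)/2,np.linalg.norm(a-b)
T=lambda x,y:(235+x/4-.375,155+y/4-.375)
S=lambda x,y:(250+x/5-.4,165+y/5-.4)
E
cat > m.py <<'E'
from h import *
import cv2
np.set_printoptions(precision=1,suppress=True)
pt=[T(155,35),T(446,106),T(337,553),T(32,473)]; ps=[S(50,195),S(395,135),S(620,418),S(220,508)]
for a,b in zip(pt,ps): print("plate",tri(a,b),onz("top",a,12),onz("scene",b,12))
bt=[T(175,150),T(302,184),T(245,400),T(117,368)]; bs=[S(160,203),S(310,180),S(402,322),S(246,350)]
for a,b in zip(bt,bs): print("blank",tri(a,b),onz("top",a,32),onz("scene",b,32))
W=np.array([onz("top",a,12)[:2] for a in pt]); M=np.array([[125,85],[125,-85],[-125,-85],[-125,85]],float)
yaw=np.mean([np.arctan2(*(W[i]-W[j])[::-1]) for i,j in((0,3),(1,2))]); c=W.mean(0)
W2=np.array([onz("scene",a,12)[:2] for a in ps]);print("scene c",W2.mean(0),[np.arctan2(*(W2[i]-W2[j])[::-1]) for i,j in((0,3),(1,2))])
print("jig",c,yaw,[np.linalg.norm(W[i]-W[i-1]) for i in range(4)])
R=np.array([[np.cos(yaw),-np.sin(yaw)],[np.sin(yaw),np.cos(yaw)]])
J=lambda p:R.T@(np.array(p)[:2]-c)
for a in bt: print("blank jig",J(onz("top",a,32)))
for n,a,b in(("grip in",T(456,197),S(472,95)),("grip out",T(548,174),S(540,65)),("hub",T(330,234),S(373,172))):
    p=tri(a,b);print(n,p,J(p[0]))
print("bottle",onz("top",T(648,495),67),J(onz("top",T(648,495),67)))
for n,j in(("push start",(-105,20)),("pivot",(35,-39)),("stop",(95,20))): print(n,c+R@j)
s=manip.read_state();print(s["eef_pos"],s["eef_rot"])
E
python3 m.py
```

```text
plate (array([701.4, 115.7,   8.9]), np.float64(0.9355445684540136)) [700.3 115.1  12. ] [697.1 118.5  12. ]
plate (array([657.4, -44.3,   7.3]), np.float64(1.80048878101996)) [657.  -43.2  12. ] [650.  -39.8  12. ]
plate (array([419.1,  23. ,   7.7]), np.float64(0.7496079150534852)) [419.   22.8  12. ] [414.8  27.5  12. ]
plate (array([464.4, 182.3,   7.3]), np.float64(0.9295187346039131)) [464.7 181.9  12. ] [458.8 185.3  12. ]
blank (array([630.9, 102.5,  33.6]), np.float64(2.121107598504833)) [631.9 103.5  32. ] [632.4 100.4  32. ]
blank (array([611.8,  36.2,  31.2]), np.float64(0.8889971770680499)) [612.   36.6  32. ] [610.3  36.8  32. ]
blank (array([499.5,  69.4,  28.3]), np.float64(1.1610334930408066)) [499.   68.8  32. ] [495.4  73.2  32. ]
blank (array([516.9, 134.5,  31.3]), np.float64(1.1478316814086886)) [517.2 134.9  32. ] [515.5 134.7  32. ]
scene c [555.2  72.9] [np.float64(-0.2731185568952797), np.float64(-0.278587873226994)]
jig [560.2  69.2] -0.27341834126754383 [np.float64(244.93212671913577), np.float64(164.0782806853987), np.float64(246.93054389498545), np.float64(165.54796464064816)]
blank jig [59.7 52.4]
blank jig [ 58.6 -17.4]
blank jig [-58.9 -16.9]
blank jig [-59.2  51.7]
grip in (array([599. , -43.2,  53.7]), np.float64(1.3233974007685567)) [ 67.7 -97.8]
grip out (array([610.8, -92.3,  48.9]), np.float64(1.6512427113945767)) [  92.2 -141.8]
hub (array([583.2,  22.6,  43.7]), np.float64(0.06012746211848789)) [ 34.6 -38.6]
bottle [ 445.2 -131.2   67. ] [ -56.7 -224. ]
push start [464.5 116.8]
pivot [583.4  22.2]
stop [657.1  62.8]
[ 213.5 -506.6  219. ] [-3.1 -0.   0.4]
```

The jig is at about (559,70) with yaw -0.273. The blank's back end is at jig x≈-59 and y≈17, and the triangulated top heights of 28–34 and 7–9 mm match the text. The lever is at about 0.1. Next I'll work out the first moves.

```bash
cat > g.py <<'E'
from h import *
import sys
C=np.array([559.,70.]);Y=-0.2734
np.set_printoptions(precision=2,suppress=True)
Rj=np.array([[np.cos(Y),-np.sin(Y)],[np.sin(Y),np.cos(Y)]])
def go(jx,jy,z,yj):
    "shift (cm, tool axes) and roll units to bring TCP to jig (jx,jy), height z, tool x at yaw yj (deg, jig)"
    s=manip.read_state(); R=Ro.from_euler("xyz",s["eef_rot"])
    t=np.r_[C+Rj@[jx,jy],z]
    yaw=Y+np.radians(yj)
    print("to",(jx,jy,z,yj),"shift",R.inv().apply(t-s["eef_pos"])/10,"units",np.degrees((s["eef_rot"][2]-yaw+np.pi)%(2*np.pi)-np.pi)/5)
def now():
    s=manip.read_state(); p=s["eef_pos"]
    print("jig",Rj.T@(p[:2]-C),"z",p[2],"yaw",np.degrees(s["eef_rot"][2]-Y),"F",s["wrist_force"],Rj.T@s["wrist_force"][:2],"gap",s["finger_gap"],"t",s["clock"],"j",s["joints"])
if __name__=="__main__":
    now()
    for a in sys.argv[1:]: go(*map(float,a.split(",")))
E
python3 g.py -95,18,150,0 -95,18,32,0
```

```text
jig [-176.98 -648.52] z 218.96162708796834 yaw 38.51362084312142 F [-0.1   0.04 -0.68] [-0.11  0.01] gap 93.67745157398626 t 0.1 j [-1.24  0.3   1.52 -0.    1.32 -0.07]
to (-95.0, 18.0, 150.0, 0.0) shift [ 47.92 -47.04   6.95] units 7.702724168624283
to (-95.0, 18.0, 32.0, 0.0) shift [ 47.92 -47.03  18.75] units 7.702724168624283
```

```bash
python3 -m creep '[[-1,[47.9,-47.0,4],7.7],[-1,[47.9,-47.0,4],7.7],[-1,[47.9,-47.0,4],7.7],[-1,[47.9,-47.0,4],7.7],[-1,[47.9,-47.0,4],7.7],[-1,[47.9,-47.0,4],7.7],[-1,[47.9,-47.0,4],7.7],[-1,[47.9,-47.0,4],7.7],[-1,[47.9,-47.0,4],7.7],[-1,[47.9,-47.0,4],7.7],[-1,[47.9,-47.0,4],7.7],[-1,[47.9,-47.0,4],7.7]]' 20; python3 g.py -95,18,150,0 -95,18,32,0
```

```text
clock: 1.3
eef_pos: [441.7, 40.1, 184.2]
eef_rot: [-3.142, -0.0, -0.273]
wrist_force: [1.0, -1.2, 0.3]
finger_gap: 2.2
finger_force: 0.0
jig [-104.85  -60.48] z 184.17430700887203 yaw 0.023387639765827008 F [ 0.98 -1.24  0.31] [ 1.28 -0.93] gap 2.183585579679299 t 1.3 j [ 0.01  0.1   1.85 -0.    1.19  1.85]
to (-95.0, 18.0, 150.0, 0.0) shift [ 0.99 -7.85  3.42] units 0.004677527953166673
to (-95.0, 18.0, 32.0, 0.0) shift [ 0.99 -7.85 15.22] units 0.004677527953166673
```

```bash
python3 -m creep '[[-1,[0.8,-7,5],0],[-1,[0.8,-7,5],0],[-1,[0.8,-7,5],0],[-1,[0.8,-7,5],0],[-1,[0.8,-7,5],0]]'; python3 g.py -95,18,60,0 -95,18,32,0
```

```text
clock: 1.8
eef_pos: [468.1, 102.4, 135.0]
eef_rot: [-3.141, -0.001, -0.274]
wrist_force: [0.1, 0.9, 0.0]
finger_gap: 0.7
finger_force: 0.0
jig [-96.24   6.61] z 135.01426521308076 yaw -0.028580704691328864 F [0.12 0.89 0.01] [-0.13  0.89] gap 0.7252820426110186 t 1.8 j [ 0.14  0.24  1.81 -0.    1.09  1.98]
to (-95.0, 18.0, 60.0, 0.0) shift [ 0.12 -1.14  7.5 ] units -0.005716140938267045
to (-95.0, 18.0, 32.0, 0.0) shift [ 0.11 -1.14 10.3 ] units -0.005716140938267045
```

```bash
python3 -m creep '[[-1,[0.1,-1.1,4],0],[-1,[0.1,-1.1,7.5],0],[-1,[0.1,-1.1,9],0],[-1,[0.1,-1.1,10.2],0],[-1,[0.1,-1.1,10.2],0],[-1,[0.1,-1.1,10.2],0]]'; python3 - <<'E'
from g import *
import cv2
now()
t=manip.camera("top")[155:305,235:385,::-1]; s=manip.camera("scene")[150:290,250:380,::-1]
cv2.imwrite("pics/c1.png",np.hstack([cv2.resize(t,(430,430),interpolation=2),cv2.resize(s,(360,430),interpolation=2)]))
E
```

```text
clock: 2.4
eef_pos: [472.5, 113.1, 33.3]
eef_rot: [-3.141, -0.001, -0.274]
wrist_force: [-0.7, 0.6, -0.4]
finger_gap: 0.1
finger_force: 0.0
jig [-94.88  18.16] z 33.316447925659354 yaw -0.02650597458703013 F [-0.74  0.61 -0.4 ] [-0.88  0.39] gap 0.09678169304433426 t 2.4 j [ 0.16  0.41  1.86 -0.    0.87  2.  ]
```

View pics/c1.png

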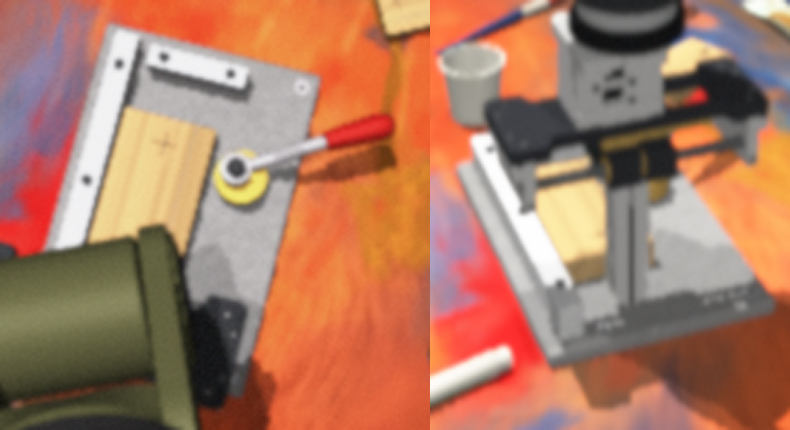

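The finger stands behind the blank, centred on its end (scene panel about (628,280)), and clear of the fence. Now I'll push slowly along jig x.

```bash
python3 -m creep '[[-1,[1.0,0,0],0],[-1,[1.9,0,0],0],[-1,[2.3,0,0],0],[-1,[2.7,0,0],0],[-1,[3.1,0,0],0],[-1,[3.5,0,0],0],[-1,[3.9,0,0],0],[-1,[4.3,0,0],0],[-1,[4.6,0,0],0],[-1,[4.9,0,0],0],[-1,[5.2,0,0],0],[-1,[5.4,0,0],0]]'; python3 g.py
```

```text
clock: 3.7
eef_pos: [524.2, 98.8, 32.3]
eef_rot: [-3.142, -0.0, -0.273]
wrist_force: [-1.0, -0.6, 0.5]
finger_gap: 0.8
finger_force: 0.5
jig [-41.31  18.36] z 32.275613522364324 yaw 0.012648782731777386 F [-0.98 -0.64  0.45] [-0.77 -0.88] gap 0.8286775971172909 t 3.7 j [0.12 0.5  1.73 0.   0.92 1.96]
```

```bash
python3 -m creep '[[-1,[0.1,0,0],0],[-1,[0.2,0,0],0],[-1,[0.3,0,0],0],[-1,[0.4,0,0],0],[-1,[0.5,0,0],0],[-1,[0.5,0,0],0]]'; python3 g.py
```

```text
clock: 4.3
eef_pos: [528.9, 97.5, 32.3]
eef_rot: [-3.142, -0.0, -0.273]
wrist_force: [0.4, 0.5, 0.4]
finger_gap: 0.4
finger_force: 0.0
jig [-36.37  18.37] z 32.29404611678306 yaw 0.01397541638281053 F [0.38 0.5  0.36] [0.23 0.58] gap 0.4106785915602943 t 4.3 j [ 0.11  0.5   1.72 -0.    0.92  1.96]
```

```bash
python3 -m creep '[[-1,[0.1,0,0],0],[-1,[0.2,0,0],0],[-1,[0.3,0,0],0],[-1,[0.3,0,0],0]]'; python3 g.py
```

```text
clock: 4.7
eef_pos: [531.8, 96.7, 32.3]
eef_rot: [-3.142, -0.0, -0.273]
wrist_force: [0.3, 0.1, 0.2]
finger_gap: 0.7
finger_force: 0.0
jig [-33.36  18.35] z 32.28600874235682 yaw 0.011743380737905543 F [0.25 0.06 0.21] [0.23 0.13] gap 0.6784908252550828 t 4.7 j [ 0.11  0.51  1.71 -0.    0.92  1.96]
```

```bash
python3 -m creep '[[-1,[0.1,0,0],0],[-1,[0.2,0,0],0],[-1,[0.2,0,0],0]]'; python3 g.py
```

```text
clock: 5.0
eef_pos: [532.5, 96.5, 32.2]
eef_rot: [3.141, 0.003, -0.273]
wrist_force: [-9.3, 2.4, 7.9]
finger_gap: 0.6
finger_force: 5.3
jig [-32.67  18.36] z 32.238384758521896 yaw 0.017581942019135714 F [-9.33  2.38  7.9 ] [-9.63 -0.23] gap 0.6026133238598288 t 5.0 j [0.11 0.51 1.7  0.   0.93 1.95]
```

```bash
python3 -m creep '[[-1,[0.1,0,0],0],[-1,[0.1,0,0],0]]'; python3 g.py
```

```text
clock: 5.2
eef_pos: [532.6, 96.5, 32.3]
eef_rot: [3.141, 0.005, -0.273]
wrist_force: [-17.9, 4.6, 14.7]
finger_gap: 0.6
finger_force: 9.0
jig [-32.58  18.35] z 32.25640526731541 yaw 0.024282308686625606 F [-17.9    4.58  14.74] [-18.47  -0.43] gap 0.6072011953688811 t 5.2 j [0.11 0.51 1.7  0.   0.93 1.95]
```

```bash
python3 -m creep '[[-1,[0.1,0,0],0],[-1,[0.1,0,0],0]]'; python3 g.py
```

```text
clock: 5.4
eef_pos: [532.7, 96.5, 32.2]
eef_rot: [3.14, 0.007, -0.273]
wrist_force: [-24.3, 6.7, 20.5]
finger_gap: 0.7
finger_force: 12.8
jig [-32.51  18.37] z 32.23467749350235 yaw 0.03310923551841538 F [-24.32   6.68  20.53] [-25.22  -0.13] gap 0.6627387136293038 t 5.4 j [0.11 0.51 1.7  0.   0.93 1.95]
```

The force climbs with no further travel, and the blank's back end is at jig x≈-25, so it is home. I'll back off, rise, and cross over to the handle while turning the tool.

```bash
python3 -m creep '[[-1,[-1,0,0],0],[-1,[-2.5,0,0],0],[-1,[-4,0,0],0],[-1,[-4,0,-4],0],[-1,[-4,0,-8],0],[-1,[-4,0,-12],0],[-1,[-4,0,-12],0]]' 40; python3 g.py 125,-100,150,100 
```

```text
clock: 6.1
eef_pos: [499.1, 106.7, 157.4]
eef_rot: [-3.138, -0.008, -0.273]
wrist_force: [-0.1, 0.6, 0.1]
finger_gap: 0.3
finger_force: 0.0
jig [-67.57  19.2 ] z 157.37689994815747 yaw 0.016059837203154303 F [-0.08  0.6   0.07] [-0.24  0.55] gap 0.29180062311237814 t 6.1 j [ 0.14  0.27  1.71 -0.    1.15  1.98]
to (125.0, -100.0, 150.0, 100.0) shift [19.25 11.93  0.85] units -19.996788032559373
```

```bash
python3 -m creep '[[-1,[19.2,11.9,0],-20],[-1,[19.2,11.9,0],-20],[-1,[19.2,11.9,0],-20],[-1,[19.2,11.9,0],-20],[-1,[19.2,11.9,0],-20],[-1,[19.2,11.9,0],-20],[-1,[19.2,11.9,0],-20],[-1,[19.2,11.9,0],-20],[-1,[19.2,11.9,0],-20],[-1,[19.2,11.9,0],-20],[-1,[19.2,11.9,0],-20],[-1,[19.2,11.9,0],-20]]'; python3 - <<'E'
from g import *
import cv2
now(); go(125,-100,48,100)
t=manip.camera("top")[155:305,235:385,::-1]; s=manip.camera("scene")[150:290,250:380,::-1]
cv2.imwrite("pics/c2.png",np.hstack([cv2.resize(t,(430,430),interpolation=2),cv2.resize(s,(360,430),interpolation=2)]))
E
```

```text
clock: 7.3
eef_pos: [649.6, -60.0, 151.2]
eef_rot: [-3.141, 0.0, 1.478]
wrist_force: [0.0, -1.0, -1.3]
finger_gap: 0.4
finger_force: 0.0
jig [ 122.33 -100.71] z 151.1689602223002 yaw 100.34708305261049 F [ 0.03 -1.   -1.29] [ 0.3  -0.95] gap 0.4338562991173256 t 7.3 j [-0.15  0.59  1.28 -0.    1.28 -0.06]
to (125, -100, 48, 100) shift [ 0.02  0.28 10.32] units 0.06941661052209344
```

View pics/c2.png

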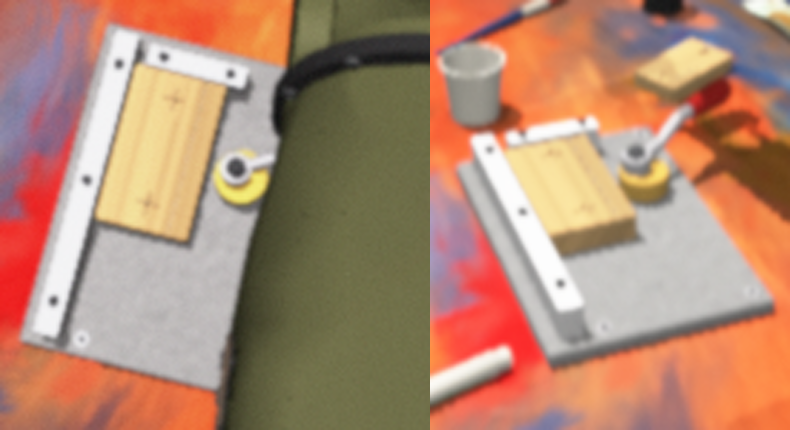

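The blank sits flush against the stop (top panel about (185,75)), and the lever hasn't moved. I'll descend beside the handle and compute the arc.

```bash
python3 -m creep '[[-1,[0,0.2,4],0],[-1,[0,0.2,8],0],[-1,[0,0.2,10.3],0],[-1,[0,0.2,10.3],0],[-1,[0,0.2,10.3],0]]'; cat > arc.py <<'E'
from g import *
now()
s=manip.read_state(); R=Ro.from_euler("xyz",s["eef_rot"])
for th in map(float,sys.argv[2:]):
    a=np.radians(th); d=float(sys.argv[1])
    p=np.array([35,-39])+95*np.array([np.cos(a),np.sin(a)])+d*np.array([-np.sin(a),np.cos(a)])
    print(th,R.inv().apply(np.r_[C+Rj@p,48]-s["eef_pos"])/10)
E
python3 arc.py 21 -60 -64 -68 -72 -76 -80 -84 -88 -92 -96 -100 -104
```

```text
clock: 7.9
eef_pos: [652.0, -60.2, 49.8]
eef_rot: [3.141, 0.0, 1.47]
wrist_force: [0.0, -0.7, 0.8]
finger_gap: 0.1
finger_force: 0.0
jig [ 124.71 -100.23] z 49.770614826759 yaw 99.90966079191824 F [ 0.05 -0.71  0.77] [ 0.24 -0.67] gap 0.06324397730350818 t 7.9 j [-0.15  0.7   1.34 -0.    1.1  -0.05]
-60.0 [-0.62 -2.55  0.18]
-64.0 [-0.97 -3.13  0.18]
-68.0 [-1.27 -3.74  0.18]
-72.0 [-1.53 -4.37  0.18]
-76.0 [-1.75 -5.01  0.18]
-80.0 [-1.92 -5.67  0.18]
-84.0 [-2.05 -6.34  0.18]
-88.0 [-2.12 -7.01  0.18]
-92.0 [-2.15 -7.69  0.18]
-96.0 [-2.14 -8.37  0.17]
-100.0 [-2.07 -9.04  0.17]
-104.0 [-1.96 -9.71  0.17]
```

```bash
python3 -m creep '[[-1,[-0.6,-2.5,0.1],0],[-1,[-1.0,-3.1,0.1],0],[-1,[-1.3,-3.7,0.1],0],[-1,[-1.5,-4.4,0.1],0],[-1,[-1.7,-5.0,0.1],0],[-1,[-1.9,-5.7,0.1],0],[-1,[-2.0,-6.3,0.1],0],[-1,[-2.1,-7.0,0.1],0],[-1,[-2.1,-7.7,0.1],0],[-1,[-2.1,-8.4,0.1],0],[-1,[-2.1,-9.0,0.1],0],[-1,[-2.0,-9.7,0.1],0]]'; python3 arc.py 20 -108 -112 -116 -120 -124 -128 -132 -136 -140 -144 -148 -150
```

```text
clock: 9.1
eef_pos: [552.8, -70.5, 48.3]
eef_rot: [3.141, 0.0, 1.472]
wrist_force: [1.4, 0.6, -0.2]
finger_gap: 0.4
finger_force: 0.7
jig [  31.98 -136.93] z 48.32144700449575 yaw 100.01156956696003 F [ 1.39  0.6  -0.22] [1.18 0.95] gap 0.3651520465681447 t 9.1 j [-0.19  0.52  1.65 -0.    0.97 -0.09]
-108.0 [ 0.27 -0.7   0.03]
-112.0 [ 0.48 -1.34  0.03]
-116.0 [ 0.73 -1.97  0.03]
-120.0 [ 1.03 -2.58  0.03]
-124.0 [ 1.37 -3.16  0.03]
-128.0 [ 1.75 -3.72  0.03]
-132.0 [ 2.17 -4.26  0.03]
-136.0 [ 2.62 -4.76  0.03]
-140.0 [ 3.11 -5.23  0.03]
-144.0 [ 3.63 -5.66  0.03]
-148.0 [ 4.18 -6.06  0.03]
-150.0 [ 4.46 -6.24  0.03]
```

Contact force is 1–2 N, so the lever is turning with the finger. I'll continue along the arc.

```bash
python3 -m creep '[[-1,[0.3,-0.7,0],0],[-1,[0.5,-1.3,0],0],[-1,[0.7,-2.0,0],0],[-1,[1.0,-2.6,0],0],[-1,[1.4,-3.2,0],0],[-1,[1.8,-3.7,0],0],[-1,[2.2,-4.3,0],0],[-1,[2.6,-4.8,0],0],[-1,[3.1,-5.2,0],0],[-1,[3.6,-5.7,0],0],[-1,[4.2,-6.1,0],0],[-1,[4.2,-6.1,0],0]]'; python3 - <<'E'
from g import *
import cv2
t=manip.camera("top")[155:305,235:385,::-1]; s=manip.camera("scene")[150:290,250:380,::-1]
cv2.imwrite("pics/c3.png",np.hstack([cv2.resize(t,(430,430),interpolation=2),cv2.resize(s,(360,430),interpolation=2)]))
E
python3 arc.py 19 -148 -151 -154 -157 -160 -163 -166 -169 -172
```

```text
clock: 10.3
eef_pos: [496.2, -21.9, 48.2]
eef_rot: [-3.141, -0.0, 1.473]
wrist_force: [-0.3, -0.9, 0.2]
finger_gap: 0.3
finger_force: 0.0
jig [ -35.16 -105.92] z 48.2243999805492 yaw 100.0351795969543 F [-0.25  0.14 -0.5 ] [-0.27  0.07] gap 0.4123140505759327 t 10.4 j [-0.12  0.4   1.82  0.    0.91 -0.02]
-148.0 [ 0.05 -0.03  0.02]
-151.0 [ 0.48 -0.29  0.02]
-154.0 [ 0.93 -0.54  0.02]
-157.0 [ 1.38 -0.76  0.02]
-160.0 [ 1.85 -0.95  0.02]
-163.0 [ 2.33 -1.12  0.02]
-166.0 [ 2.81 -1.27  0.02]
-169.0 [ 3.31 -1.39  0.02]
-172.0 [ 3.81 -1.49  0.02]
```

View pics/c3.png

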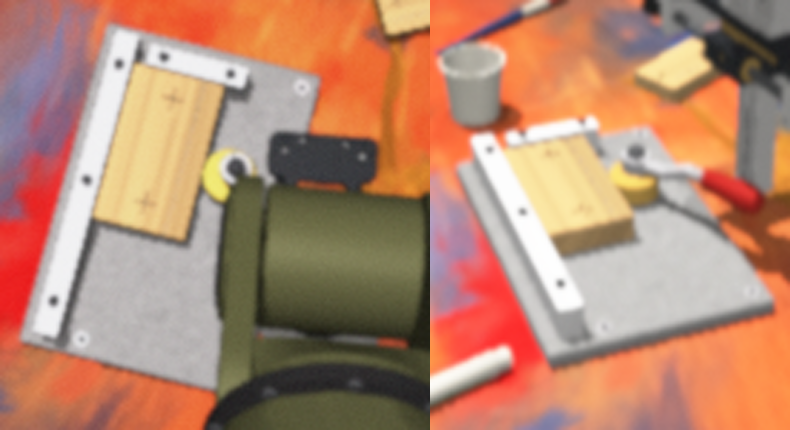

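The lever has swung to about -145° (handle at (735,190) in the scene panel), and the blank is still home. I'll keep going in smaller steps and watch the force.

```bash
python3 -m creep '[[-1,[0.5,-0.3,0],0],[-1,[0.7,-0.4,0],0],[-1,[0.9,-0.5,0],0],[-1,[1.1,-0.6,0],0],[-1,[1.4,-0.8,0],0],[-1,[1.6,-0.9,0],0],[-1,[1.8,-1.0,0],0],[-1,[1.8,-1.0,0],0]]'; python3 arc.py 19 -162 -164 -166 -168 -170 -172 -174
```

```text
clock: 11.2
eef_pos: [488.4, -3.6, 48.3]
eef_rot: [-3.141, 0.0, 1.472]
wrist_force: [-0.0, -0.2, 0.2]
finger_gap: 0.6
finger_force: 0.4
jig [-48.12 -89.9 ] z 48.27250949240066 yaw 100.03042433152795 F [-0.01 -0.2   0.21] [ 0.05 -0.2 ] gap 0.559904808552504 t 11.2 j [-0.08  0.39  1.85 -0.    0.9   0.02]
-162.0 [ 0.37 -0.07  0.03]
-164.0 [ 0.69 -0.18  0.03]
-166.0 [ 1.01 -0.27  0.03]
-168.0 [ 1.34 -0.36  0.03]
-170.0 [ 1.67 -0.43  0.03]
-172.0 [ 2.   -0.49  0.03]
-174.0 [ 2.34 -0.54  0.03]
```

```bash
python3 -m creep '[[-1,[0.2,0,0],0],[-1,[0.4,-0.1,0],0],[-1,[0.5,-0.1,0],0],[-1,[0.6,-0.1,0],0],[-1,[0.6,-0.1,0],0]]'; python3 g.py
```

```text
clock: 11.7
eef_pos: [487.9, 2.2, 48.2]
eef_rot: [-3.141, 0.0, 1.472]
wrist_force: [-1.3, -4.2, 0.9]
finger_gap: 0.5
finger_force: 2.5
jig [-50.17 -84.5 ] z 48.199244674936025 yaw 100.02439345712294 F [-1.29 -4.19  0.94] [-0.11 -4.39] gap 0.46071912029337025 t 11.7 j [-0.07  0.39  1.85 -0.    0.9   0.03]
```

```bash
python3 -m creep '[[-1,[0.1,0,0],0],[-1,[0.2,0,0],0],[-1,[0.2,0,0],0]]'; python3 g.py
```

```text
clock: 12.0
eef_pos: [487.8, 4.0, 48.1]
eef_rot: [-3.14, 0.001, 1.472]
wrist_force: [-2.7, -6.1, 1.8]
finger_gap: 0.4
finger_force: 3.4
jig [-50.76 -82.76] z 48.135454423302306 yaw 100.02615197635855 F [-2.74 -6.13  1.79] [-0.99 -6.64] gap 0.39537402006228267 t 12.0 j [-0.07  0.39  1.85 -0.    0.9   0.03]
```

```bash
python3 -m creep '[[-1,[0.1,0,0],0],[-1,[0.2,0,0],0],[-1,[0.2,0,0],0]]'; python3 g.py
```

```text
clock: 12.3
eef_pos: [487.7, 6.0, 48.1]
eef_rot: [-3.14, 0.001, 1.472]
wrist_force: [-4.1, -7.0, 3.0]
finger_gap: 0.3
finger_force: 3.6
jig [-51.33 -80.9 ] z 48.08242455815301 yaw 100.0276324827656 F [-4.11 -7.03  2.97] [-2.06 -7.88] gap 0.29256659793983525 t 12.3 j [-0.06  0.39  1.85 -0.    0.91  0.04]
```

```bash
python3 -m creep '[[-1,[0.1,0,0],0],[-1,[0.2,0,0],0],[-1,[0.3,0,0],0],[-1,[0.3,0,0],0]]'; python3 g.py
```

```text
clock: 12.7
eef_pos: [487.8, 8.7, 48.0]
eef_rot: [-3.139, 0.001, 1.473]
wrist_force: [-6.0, -10.2, 3.3]
finger_gap: 0.4
finger_force: 4.9
jig [-51.95 -78.27] z 48.01675812997587 yaw 100.03438314722436 F [ -5.99 -10.25   3.33] [ -3.   -11.49] gap 0.3808543463926375 t 12.7 j [-0.06  0.39  1.85 -0.    0.91  0.04]
```

```bash
python3 -m creep '[[-1,[0.1,0,0],0],[-1,[0.2,0,0],0],[-1,[0.2,0,0],0]]'; python3 g.py
```

```text
clock: 13.0
eef_pos: [488.0, 10.7, 48.0]
eef_rot: [-3.139, 0.001, 1.472]
wrist_force: [-6.1, -8.7, 3.6]
finger_gap: 0.9
finger_force: 4.4
jig [-52.33 -76.24] z 47.97880725645636 yaw 100.03043686285253 F [-6.07 -8.7   3.6 ] [ -3.49 -10.01] gap 0.8746345234425619 t 13.0 j [-0.05  0.39  1.85 -0.    0.91  0.05]
```

```bash
python3 -m creep '[[-1,[0.1,0,0],0],[-1,[0.2,0,0],0],[-1,[0.2,0,0],0]]'; python3 g.py
```

```text
clock: 13.3
eef_pos: [488.1, 12.6, 47.9]
eef_rot: [-3.139, 0.001, 1.472]
wrist_force: [-7.8, -10.0, 4.4]
finger_gap: 0.9
finger_force: 5.1
jig [-52.79 -74.43] z 47.94139172660482 yaw 100.0302409614675 F [ -7.84 -10.01   4.36] [ -4.84 -11.75] gap 0.8615860277479661 t 13.3 j [-0.05  0.39  1.85 -0.    0.91  0.05]
```

```bash
python3 -m creep '[[-1,[0.1,0,0],0],[-1,[0.2,0,0],0],[-1,[0.2,0,0],0]]'; python3 g.py
```

```text
clock: 13.6
eef_pos: [488.2, 14.5, 47.9]
eef_rot: [-3.138, 0.002, 1.472]
wrist_force: [-6.8, -10.1, 3.8]
finger_gap: 0.3
finger_force: 5.3
jig [-53.23 -72.52] z 47.89661558800203 yaw 100.03019840885077 F [ -6.77 -10.1    3.82] [ -3.79 -11.55] gap 0.2598245105658061 t 13.6 j [-0.04  0.39  1.85 -0.    0.91  0.05]
```

```bash
python3 -m creep '[[-1,[0.1,0,0],0],[-1,[0.2,0,0],0],[-1,[0.3,0,0],0],[-1,[0.4,0,0],0],[-1,[0.4,0,0],0]]'; python3 - <<'E'
from g import *
import cv2
now()
t=manip.camera("top")[155:305,235:385,::-1]; s=manip.camera("scene")[150:290,250:380,::-1]
cv2.imwrite("pics/c4.png",np.hstack([cv2.resize(t,(430,430),interpolation=2),cv2.resize(s,(360,430),interpolation=2)]))
E
```

```text
clock: 14.1
eef_pos: [488.3, 18.0, 47.9]
eef_rot: [-3.138, 0.003, 1.473]
wrist_force: [-10.4, -15.3, 5.4]
finger_gap: 0.3
finger_force: 8.4
jig [-54.02 -69.19] z 47.866278961507895 yaw 100.040207623394 F [-10.41 -15.3    5.4 ] [ -5.89 -17.54] gap 0.2850601401865768 t 14.1 j [-0.04  0.39  1.85 -0.    0.91  0.06]
```

View pics/c4.png

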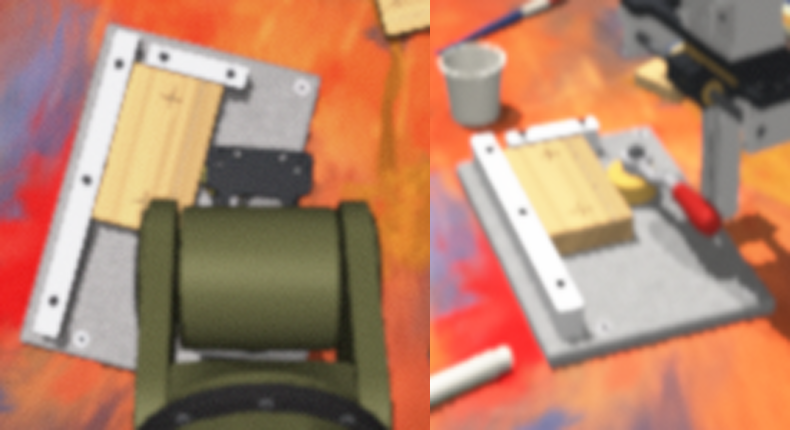

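Push is now about 18 N and the cam is against the blank (scene panel about (630,185)), which sits flush with the fence and stop. I'll back off, rise, and move clear.

```bash
python3 -m creep '[[-1,[-1,0,0],0],[-1,[-2.5,0,0],0],[-1,[-4,0,0],0],[-1,[-4,0,0],0],[-1,[-4,0,-5],0],[-1,[-4,0,-10],0],[-1,[-4,0,-15],0],[-1,[-9,0,-17],0],[-1,[-14,0,-17],0],[-1,[-19,0,-17],0],[-1,[-24,0,-17],0],[-1,[-24,0,-17],0]]'; python3 - <<'E'
from g import *
import cv2
now()
t=manip.camera("top")[:,:,::-1]; s=manip.camera("scene")[:,:,::-1]
cv2.imwrite("pics/top5.png",t); cv2.imwrite("pics/scene5.png",s)
a=cv2.resize(t[160:300,240:370],(520,560),interpolation=2); b=cv2.resize(t[100:310,150:430],(280,210)); c=cv2.resize(s[150:290,190:450],(280,151))
o=np.zeros((560,800,3),np.uint8);o[:,:520]=a;o[:210,520:]=b;o[210:361,520:]=c
cv2.imwrite("pics/c5.png",o)
E
```

```text
clock: 15.4
eef_pos: [465.5, -223.2, 218.0]
eef_rot: [-3.142, 0.0, 1.468]
wrist_force: [-0.2, 0.5, 0.2]
finger_gap: 0.5
finger_force: 0.0
jig [ -10.85 -307.58] z 218.0326100217317 yaw 99.77323903495272 F [-0.16  0.46  0.24] [-0.28  0.4 ] gap 0.5162385041009896 t 15.4 j [-0.52  0.23  1.62 -0.    1.3  -0.42]
```

View pics/c5.png

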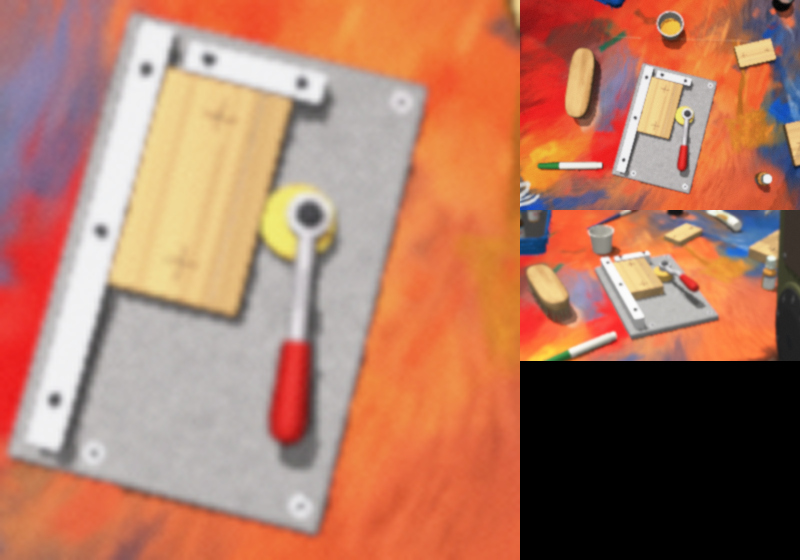

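The blank is flush with the fence and stop, the cam touches it at about (266,220), the handle points back along the jig at (290,390), and the bystanders haven't moved. One numeric check, then I'll hand in.

```bash
python3 - <<'E'
from g import *
import cv2
V=lambda x,y:(240+x/4-.375,160+y/4-.375)
P=np.array([Rj.T@(onz("top",V(*p),32)[:2]-C) for p in((168,68),(292,100),(238,317),(110,287))])
print(P,P.mean(0),np.degrees([np.arctan2(*(P[i]-P[j])[::-1]) for i,j in((0,3),(1,2))]))
h=Rj.T@(onz("top",V(290,388),48)[:2]-C)-[35,-39]; print("lever",(-55-np.degrees(np.arctan2(h[1],h[0])))%360*np.pi/180)
a,b=(cv2.imread(f"pics/top{i}.png").astype(int) for i in(0,5)); d=(abs(a-b).max(2)>60)
for n,(x,y) in dict(bottle=(394,280),brush=(210,184),cup=(300,125),marker=(200,266),small=(386,152),big=(455,237)).items(): print(n,d[y-25:y+25,x-30:x+30].sum())
E
```

```text
[[ 95.39  53.89]
 [ 94.91 -14.49]
 [-24.17 -15.7 ]
 [-25.4   53.01]] [35.18 19.18] [0.42 0.58]
lever 2.0454710808849064
bottle 0
brush 0
cup 0
marker 0
small 0
big 453
```

```bash
python3 -c "
from cell import manip
print(manip.sign_off())"
```

```text
the job is handed in; nothing more can be done
None
```

The blank is home against the end stop and clamped square to the fence (measured at jig x≈35, y≈19 mm, lever at about 2.05 rad), the arm is clear, the listed bystanders did not move, and the job was handed in about 15.5 s into the 61 s.

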